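Lock a drone battery into the push-push charging dock

TASK

Charge the big drone battery pack: press the lowered cradle of the larger charging dock so that it pops up, set the pack in it (do not drop it in), then press the pack down until the cradle locks in its low position again. Leave the small dock's raised cradle up.

Things in the scene. Friction and masses are not known exactly. Their poses are not given: they have to be found in the camera images.
- pack: Big battery pack: grey block with a white paper band, 72 long (its x) x 34 wide (y) x 40 high (z) mm, about 0.16 kg, free on the table, flat top. Origin: centre of its underside. Grip across the 34 mm with the fingertips at least 12 mm above its underside, to clear the cradle's rim. Beside it lie a slim pack of the same length and width but only 14 mm thick, and a square black tester: not wanted.
- cradle_floor (a point): Centre of the floor (upper face) of the larger dock's cradle, moving with it; z up, y along its long side. Cradle: grey open tray, inside 92 (y) x 56 (x) mm, rim 4 mm thick, 8 mm above the floor, sliding vertically in a fixed black housing 150 (y) x 100 (x) x 55 high mm. Floor 55 mm above the table when locked, 73 raised. The pack goes in lengthwise (its x along this y, either way round).
- cradle (a joint): Larger dock's cradle height, m: 0 (to 1 mm) locked low (start), 0.018 raised, -0.007 bottom stop. Push-push: press fully to the bottom stop and let go. From locked it then springs up to 0.018 in about 0.4 s; from raised it comes back to about 0 and stays. Pressing less than 2 mm below locked changes nothing. Takes 7 to 15 N; press mid-floor with shut fingers, or on top of the pack standing in it.
- small_cradle (a joint): Small dock's cradle height, m: 0.018 raised (start), 0 locked. The small dock looks alike but its housing is 96 x 80 x 55 mm and its tray 50 x 34 mm inside, too small for the pack. Leave it raised.
Things that resemble listed ones, but are neither listed nor needed, are in the scene too. What is shaped like the part that bears cradle_floor but brown or green is not meant.

How it is judged:
On the way, in this order (a step that is already met when the one before it is completed fails the run):
1. the larger dock's cradle has been released and stands raised (at least 14 mm above locked) while the pack is still outside it (value of joint cradle above 0.014 m and horizontal distance between pack and cradle_floor above 0.08 m), for 0.2 s.
2. the pack stands on the floor of the raised cradle (at least 10 mm above locked) (value of joint cradle above 0.01 m and horizontal distance between pack and cradle_floor below 0.02 m and z of pack in the frame of cradle_floor below 0.005 m), for 0.05 s.
At the end, for the whole second after the job is handed in: The larger dock's cradle is locked low (within -3 to +4 mm of its locked height) with the pack standing upright (within 10 degrees) and at rest on its floor, lengthwise, its centre within 20 mm of the cradle's centre; the small dock's cradle is still raised (at least 12 mm) (value of joint cradle between -0.003 and 0.004 m and horizontal distance between pack and cradle_floor below 0.02 m and z of pack in the frame of cradle_floor between -0.004 and 0.005 m and angle between pack's own z axis and vertical below 0.17 rad and angle between the x axis of pack and the y axis of cradle_floor, either way round below 0.45 rad and linear speed of pack below 0.02 m/s and value of joint small_cradle above 0.012 m); the robot touches nothing.
It fails at once if the small dock's cradle is pressed down by more than 8 mm (value of joint small_cradle below 0.01 m).
It fails at once if the pack is dropped into the cradle: over it, more than 20 mm above its floor and not held (horizontal distance between pack and cradle_floor below 0.05 m and z of pack in the frame of cradle_floor above 0.02 m and contact force between the fingers and pack below 0.1 N).
It also fails if it takes over 58 s, if anything falls off the work surface, if the arm or the gripper's body presses on something with over 40 N, if the wrist force passes 120 N, or if a joint passes its speed limit or range.

ROBOT

A 6-joint arm with a two-finger parallel gripper is mounted at the origin on the work surface. World frame = base frame: x ahead of the robot, y to its left, z up, the work surface at z = 0. Lengths are in m, angles in rad, forces in N, time in s.
With the tool pointing down it reaches from about 0.375 to 0.9 m from the base axis. Payload 3.1 kg.
Tool frame: the origin (TCP) lies midway between the tips of the shut fingers; the grasp point (between the pads) lies 19 mm behind it (manip.hold_point_z is the distance from the TCP to the grasp point, in m); x points along the fingers, y is the direction in which the jaws open and shut, and the axes are right-handed (so a half turn about x gives the same grasp; the last joint's range is limited). The gripper opens to 85 mm and grips with 20 to 120 N. Pads are 22 mm wide; open, the fingers measure 114 mm over their backs; the gripper's body (76 mm by 85 mm) begins 54 mm behind the grasp point. The pads swing forward as they close: fully open they stand 13 mm farther back than shut.
Start: joints at [-0.178, 0.527, 1.433, -0, 1.181, -0.178], TCP at [0.625, 0, 0.231] pointing down, gripper open.
Joint ranges: [-3.08, 3.08], [-0.75, 2.2], [0.22, 2.44], [-1.43, 4.57], [0, 2.65], [-2.85, 2.85]. Speed limits (rad/s): [2.79, 2.79, 3.14, 3.14, 3.14, 3.14].

INTERFACE

Orientations are given as a unit quaternion [x, y, z, w].
In Python, from station import manip, snapshot gives the robot as it stands.
- The arm moves only by the tool play_rows, never from a script. Its argument "series" is a list of rows, each a list of 4 numbers: the shift along the tool's x, y, z in m, then the turn about the tool's x in degrees. In form: [[tx, ty, tz, spin], ...]. A call has 1 to 20 rows; each row is the pose to reach, as a shift and turn from the pose measured when the call began, along the tool's axes at that moment; what a row does not reach only later rows make up. A row lasts 1/10 s, in which the tool goes at most 50 mm and 8.59 degrees, less where a joint would pass 70% of its speed; a pose out of reach is approached as far as the arm can. A call with a gripper value outside its range is refused whole. "claw" is the opening in per cent of the stroke, from 0 (shut) to 100 (fully open), set as the call begins (left out, the last holds). The fingers move at their own pace and stop on an object; "force" is the grip in N (left out, the last holds). Time passes only in rows, so rows that repeat a pose let the fingers close. It gives the time, the measured TCP pose, the force and the opening at its end, in the units of the state.
- manip.sense(): the state, without advancing time (a new reading comes with each control period).
- snapshot(name): name is "scene" or "side" or "wrist"; returns a dict with "image" (400x640x3 uint8, blue, green, red), "depth" (400x640 float32, m along the optical axis (not along the pixel's ray), 0 where there is no reading), "fov_y" (degrees; the focal length in pixels is half the picture's height over the tangent of half this angle, whatever the lens; pixels are square), "cx", "cy" (the principal point, pixels), "R" (3x3) and "t" (3): a world point X has camera coordinates R X + t. Camera axes: x right, y down, z forward; pixel columns grow to the right and rows downward; lengths in m; the calibration is good to about 2 mm. A picture is of the moment at which its call begins.
- manip.sign_off(): hands the job in, once; it reports no verdict.
The state is a dict: "t": time; "q": joint angles; "qd": joint speeds; "tau": joint torques, N m; "tcp_pos": TCP position; "tool_rot": TCP orientation; "force": force on the tool from outside, world axes, zero at the start; "ft_torque": the same for the moment, N m; "finger_gap": opening from 0.0 (shut) to 1.0 (fully open).
Only numpy, scipy, OpenCV 4.12 (cv2) and the standard library are available. Lean on these libraries where they do the work, as an engineer would, in place of code of your own. Each camera call takes 0.05 s, during which the arm holds its last target.

## Working session

There is one attempt and no reset: what is moved stays moved. The work goes in short steps, Python scripts to look and compute and a tool call to move; the robot and the scene stay as the last step left them, time stands still between calls to the robot, and variables do not carry over. Pictures are saved under pics/ and viewed, and the job is handed in when it is done.

Besides the shell and the picture viewer there is one more tool, called after ">>>" by a JSON object that holds its "api" and its "payload", one argument or row to a line. play_rows: Moves the arm, as the interface text tells. Its arguments: {"type":"object","properties":{"series":{"type":"array","items":{"type":"array","items":{"type":"number"}}},"claw":{"type":"number"},"force":{"type":"number"}},"required":["series"]}

```bash
mkdir -p pics; ls
cat > h.py <<'E'
import numpy as np, cv2
from station import manip, snapshot
def save(s,name): cv2.imwrite(f'pics/{name}.png',s['image'])
def cloud(s):
    d=s['depth']; h,w=d.shape
    f=h/2/np.tan(np.radians(s['fov_y'])/2)
    v,u=np.mgrid[:h,:w]
    P=np.stack([(u-s['cx'])/f*d,(v-s['cy'])/f*d,d],-1)
    W=(P-np.array(s['t']))@np.array(s['R'])
    W[d<=0]=np.nan
    return W
E
python3 - <<'E'
from h import *
print(manip.sense())
for n in ['scene','side','wrist']:
    s=snapshot(n); save(s,n+'0'); np.save(f'pics/{n}0.npy',cloud(s)); print(n,s['fov_y'],s['cx'],s['cy'],s['R'],s['t'])
E
```

```text
pics
{'t': 0.0, 'q': array([-1.78493051e-01,  5.28439581e-01,  1.43394459e+00, -2.72999781e-06,
        1.18139680e+00, -1.78478292e-01]), 'qd': array([ 5.06473483e-04,  9.64094134e-05, -3.55550923e-05,  1.87824763e-03,
       -3.40414858e-04,  2.42089300e-04]), 'tau': array([ 2.50220628e-04, -4.42344439e+01, -1.78024775e+01, -2.06930472e-04,
        8.36740597e-03,  2.24214921e-05]), 'tcp_pos': array([6.24262812e-01, 1.66043460e-04, 2.30336510e-01]), 'tool_rot': array([ 0.49956114,  0.50063128, -0.50044512,  0.49936126]), 'force': array([ 0.12225013, -0.45508193,  0.88265454]), 'ft_torque': array([ 0.02121399, -0.00549216, -0.0160191 ]), 'finger_gap': 0.9998425982391478}
scene 54.50650265973007 319.58937669769415 200.50746777445926 [[-0.7167479   0.69732807  0.00245242]
 [ 0.53099355  0.54805404 -0.6462837 ]
 [-0.45201582 -0.46192027 -0.76309329]] [ 0.3427337  -0.21750991  1.04803318]
side 55.203972865054105 316.96613610969433 198.40991956915562 [[ 0.93550595 -0.35328122 -0.00458294]
 [-0.24612147 -0.64232575 -0.72583873]
 [ 0.25348145  0.6801544  -0.68784965]] [-0.43874236  0.15385793  0.83352868]
wrist 70.18794872528227 319.7085893377052 199.0548943971705 [[ 9.99993752e-01 -4.75163657e-04 -3.50290308e-03]
 [ 6.41857095e-04 -9.50046723e-01  3.12107053e-01]
 [-3.47622352e-03 -3.12107352e-01 -9.50040482e-01]] [-0.62165176 -0.04016061  0.38189063]
```

View pics/scene0.png

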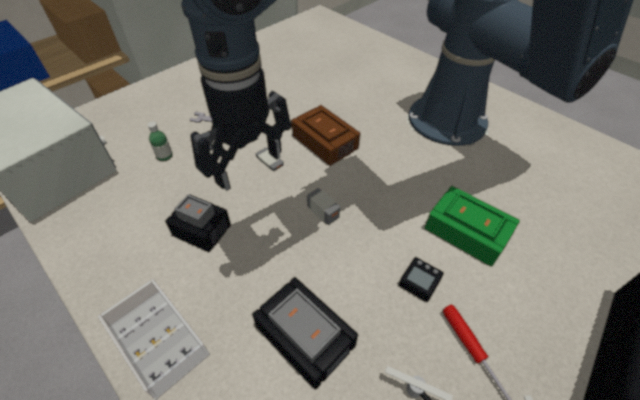

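View pics/side0.png

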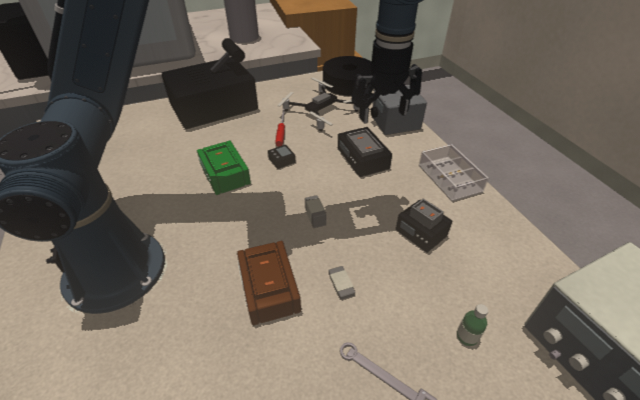

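View pics/wrist0.png

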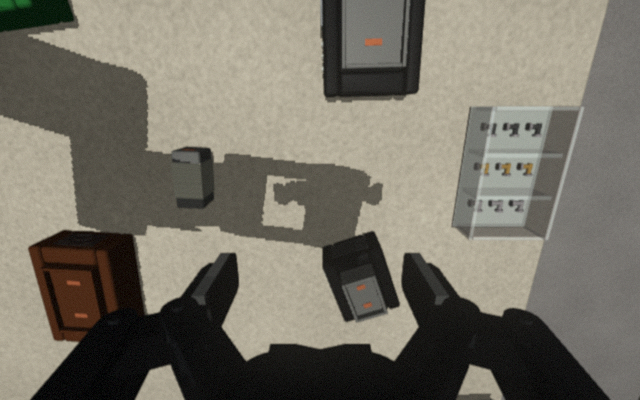

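Possible confusions (scene pixels):
- **Dock:** the large black dock is at (305,330), with the small dock (198,220), brown dock (326,133) and green dock (472,222) as look-alikes. I choose the large black one.
- **Pack:** the tall grey block with a band is at (323,205), with the slim pack (270,158) and tester (421,279) as look-alikes. I choose the tall block.

Next I'll crop and measure both.

Run:
```python
from h import *
im=cv2.imread('pics/scene0.png'); a=cv2.resize(im[170:240,280:370],None,fx=4,fy=4); b=cv2.resize(im[270:390,240:370],None,fx=3,fy=3)
c=np.zeros((400,780,3),np.uint8); c[:280,:360]=a; c[:360,370:760]=b; cv2.imwrite('pics/crop1.png',c)
Ws=np.concatenate([np.load(f'pics/{n}0.npy').reshape(-1,3) for n in ['scene']])
S={n:np.load(f'pics/{n}0.npy') for n in ['scene','side','wrist']}
for n,p in dict(scene=(323,205),side=(315,207),wrist=(192,180)).items():
    print(n,'pack seed',S[n][p[1],p[0]])
for n,p in dict(scene=(305,322),side=(363,143),wrist=(373,30)).items():
    print(n,'dock seed',S[n][p[1],p[0]])
def rect(n,c,r,z0,z1,lab):
    W=S[n].reshape(-1,3); k=(np.hypot(W[:,0]-c[0],W[:,1]-c[1])<r)&(W[:,2]>z0)&(W[:,2]<z1)
    P=W[k]; (x,y),(w,h),ang=cv2.minAreaRect((P[:,:2]*1000).astype(np.float32))
    print(lab,n,k.sum(),'c',x,y,'wh',w,h,'ang',ang,'zmed',np.median(P[:,2]))
for n in S:
    p=dict(scene=(323,205),side=(315,207),wrist=(192,180))[n]; c=S[n][p[1],p[0]]
    rect(n,c,.06,.033,.05,'pack')
    p=dict(scene=(305,322),side=(363,143),wrist=(373,30))[n]; c=S[n][p[1],p[0]]
    rect(n,c,.12,.045,.075,'dock')
    rect(n,c,.12,.059,.075,'rim')
```

```text
scene pack seed [0.47164332 0.00326338 0.03933761]
side pack seed [ 0.459001   -0.01368959  0.04020302]
wrist pack seed [ 0.46827659 -0.00421648  0.04148534]
scene dock seed [0.67371272 0.1672382  0.05743971]
side dock seed [0.66998285 0.16440832 0.05438231]
wrist dock seed [0.67409299 0.1509752  0.05662706]
pack scene 496 c 463.51580810546875 -5.0540618896484375 wh 72.45587921142578 36.11090850830078 ang 87.82179260253906 zmed 0.04064507169627035
dock scene 5679 c 675.8229370117188 167.30081176757812 wh 100.95586395263672 149.9333038330078 ang 1.6183277368545532 zmed 0.055847828474248046
rim scene 636 c 675.9923095703125 162.03436279296875 wh 64.71086120605469 109.22987365722656 ang 1.276145577430725 zmed 0.06375503622416726
pack side 325 c 460.3062438964844 -7.684722900390625 wh 73.52726745605469 35.079345703125 ang 86.4450912475586 zmed 0.03839580841410285
dock side 1186 c 671.3928833007812 165.26205444335938 wh 101.53485107421875 152.12513732910156 ang 1.2182796001434326 zmed 0.053576712731919066
rim side 141 c 672.1026611328125 166.5774383544922 wh 66.1023178100586 104.70222473144531 ang 1.5373674631118774 zmed 0.0613799275595261
pack wrist 1767 c 461.54949951171875 -5.434970855712891 wh 72.60752868652344 35.9326171875 ang 86.19376373291016 zmed 0.04065572248850103
dock wrist 9239 c 674.039306640625 135.4432830810547 wh 102.20142364501953 88.36869049072266 ang 1.4700075387954712 zmed 0.05535021130130686
rim wrist 963 c 674.7137451171875 145.8580322265625 wh 64.39302825927734 59.271305084228516 ang 1.378179669380188 zmed 0.06342849079514262
```

View pics/crop1.png

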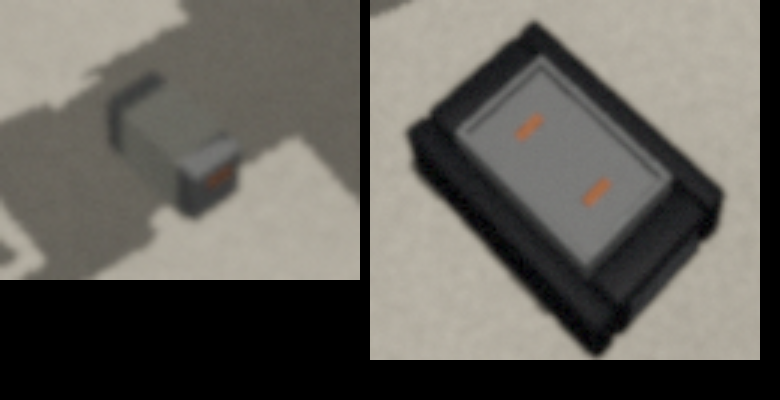

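The crops confirm it: a tall banded pack at about (0.462, -0.006), top at 40 mm, and a grey tray sunk in the black dock centred at about (0.674, 0.166), rim at 63 mm, so locked. Sizes match. Tool x is down, tool y is world +x, and tool z is world -y. I'll shut the fingers and go above the tray.

>>> {"api": "play_rows", "payload": {
  "series": [
    [0,0.01,-0.04,0],
    [0,0.025,-0.08,0],
    [0,0.04,-0.12,0],
    [0,0.05,-0.155,0],
    [0.03,0.05,-0.165,0],
    [0.07,0.05,-0.165,0],
    [0.105,0.05,-0.165,0],
    [0.13,0.05,-0.165,0],
    [0.145,0.05,-0.165,0],
    [0.15,0.05,-0.165,0],
    [0.15,0.05,-0.165,0]
  ],
  "claw": 0,
  "force": 40
}}

```text
t: 1.25
tcp_pos: [0.6743, 0.1651, 0.0803]
tool_rot: [0.5, 0.501, -0.5, 0.499]
force: [0.6, 0.5, -0.4]
finger_gap: 0.003
```

>>> {"api": "play_rows", "payload": {
  "series": [
    [0.015,0,0,0],
    [0.024,0,0,0],
    [0.028,0,0,0],
    [0.031,0,0,0],
    [0.033,0,0,0],
    [0.034,0,0,0],
    [0.034,0,0,0]
  ]
}}

```text
t: 1.95
tcp_pos: [0.6748, 0.1651, 0.0481]
tool_rot: [0.5, 0.5, -0.5, 0.5]
force: [-2.5, -0.8, 6.9]
finger_gap: 0.001
```

>>> {"api": "play_rows", "payload": {
  "series": [
    [0.002,0,0,0],
    [0.003,0,0,0],
    [0.003,0,0,0]
  ]
}}

```text
t: 2.25
tcp_pos: [0.6748, 0.1651, 0.0481]
tool_rot: [0.5, 0.5, -0.5, 0.5]
force: [-4.9, -1.1, 13.4]
finger_gap: -0.001
```

At the bottom stop: height unchanged and force rising. I'll lift off and head towards the pack, opening on the way.

>>> {"api": "play_rows", "payload": {
  "series": [
    [-0.04,0,0,0],
    [-0.08,0,0,0],
    [-0.1,0,0,0],
    [-0.1,0,0,0],
    [-0.1,0,0,0],
    [-0.1,0,0,0],
    [-0.1,0,0,0]
  ],
  "claw": 80
}}

```text
t: 2.95
tcp_pos: [0.6736, 0.1649, 0.146]
tool_rot: [-0.499, -0.501, 0.501, -0.499]
force: [-0.1, -0.5, 0.1]
finger_gap: 0.804
```

Run:
```python
from h import *
st=manip.sense(); print(st['t'],st['tcp_pos'],manip.hold_point_z)
s=snapshot('scene'); save(s,'scene1'); W=cloud(s)
u=W.reshape(-1,3)
k=(np.abs(u[:,0]-.675)<.06)&(np.abs(u[:,1]-.166)<.09)&(u[:,2]>.066)&(u[:,2]<.1)
print(k.sum(),np.percentile(u[k][:,2],[5,50,95]),cv2.minAreaRect((u[k][:,:2]*1000).astype(np.float32)))
w=snapshot('side');save(w,'side1')
```

```text
2.95 [0.67359745 0.16492999 0.14595168] 0.0187
2379 [0.07160862 0.07398084 0.08206557] ((675.7755126953125, 169.737548828125), (65.01484680175781, 94.472900390625), 1.6772537231445312)
```

View pics/side1.png

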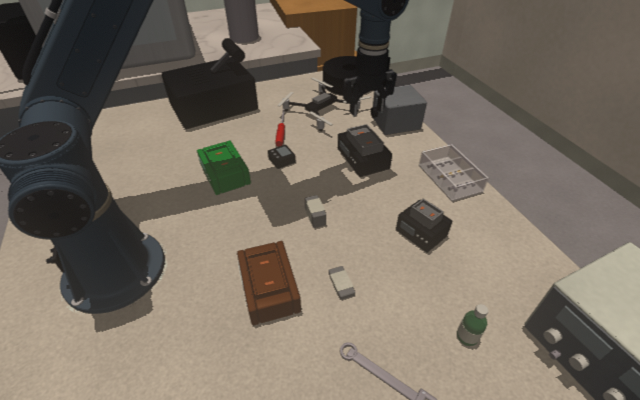

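The cradle is up: floor 74 mm, rim 82 mm. The side picture shows the pack at (316,211), standing undisturbed. I'll move above it.

>>> {"api": "play_rows", "payload": {
  "series": [
    [0,-0.025,0.02,0],
    [0,-0.055,0.045,1],
    [0,-0.085,0.07,2],
    [0,-0.115,0.095,3],
    [0,-0.145,0.12,3],
    [0,-0.175,0.14,3],
    [0,-0.195,0.158,3],
    [0,-0.207,0.167,3],
    [0.02,-0.212,0.171,3],
    [0.035,-0.212,0.171,3],
    [0.035,-0.212,0.171,3],
    [0.035,-0.212,0.171,3]
  ]
}}

```text
t: 4.25
tcp_pos: [0.4626, -0.006, 0.112]
tool_rot: [-0.512, -0.488, 0.514, -0.486]
force: [-0.1, 0.0, -0.3]
finger_gap: 0.8
```

Run:
```python
from h import *
st=manip.sense(); print(st['t'],st['tcp_pos'],st['tool_rot'])
for n in ['wrist','scene','side']:
    s=snapshot(n); save(s,n+'2'); u=cloud(s).reshape(-1,3)
    k=(np.hypot(u[:,0]-.4615,u[:,1]+.006)<.06)&(u[:,2]>.033)&(u[:,2]<.047)
    if k.sum()>20: print(n,k.sum(),np.median(u[k][:,2]),cv2.minAreaRect((u[k][:,:2]*1000).astype(np.float32)))
```

```text
4.25 [ 0.46259254 -0.00599701  0.11195008] [-0.51207088 -0.48750218  0.51358001 -0.48616932]
wrist 3593 0.040423667232925134 ((461.63995361328125, -5.2869110107421875), (72.40865325927734, 34.5657958984375), 86.64058685302734)
scene 501 0.0406134637864041 ((463.7216491699219, -5.25213623046875), (72.12945556640625, 36.47289276123047), 85.65017700195312)
side 327 0.038355127382322204 ((460.39666748046875, -6.805427551269531), (74.37443542480469, 35.07088088989258), 87.23405456542969)
```

View pics/wrist2.png

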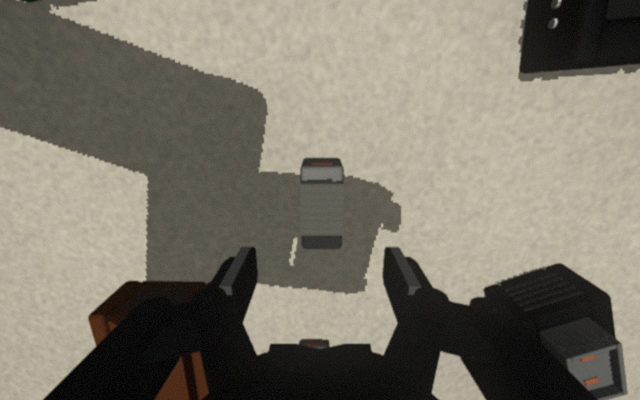

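Wrist picture: the pack at (322,205) is aligned between the jaws, with clear table around it. Descend and grip.

>>> {"api": "play_rows", "payload": {
  "series": [
    [0.025,-0.001,0,0],
    [0.055,-0.001,0,0],
    [0.08,-0.001,0,0],
    [0.092,-0.001,0,0],
    [0.098,-0.001,0,0],
    [0.099,-0.001,0,0],
    [0.099,-0.001,0,0]
  ]
}}

```text
t: 5.1
tcp_pos: [0.4624, -0.0061, 0.0143]
tool_rot: [-0.513, -0.487, 0.513, -0.487]
force: [0.6, 0.4, 0.1]
finger_gap: 0.8
```

>>> {"api": "play_rows", "payload": {
  "series": [
    [0,0,0,0],
    [0,0,0,0],
    [0,0,0,0],
    [0,0,0,0],
    [0,0,0,0],
    [0,0,0,0],
    [0,0,0,0],
    [0,0,0,0]
  ],
  "claw": 0,
  "force": 40
}}

```text
t: 5.9
tcp_pos: [0.463, -0.0062, 0.0152]
tool_rot: [0.513, 0.486, -0.513, 0.488]
force: [-0.6, -0.4, 6.5]
finger_gap: 0.39
```

>>> {"api": "play_rows", "payload": {
  "series": [
    [-0.01,0,0,0],
    [-0.03,0,0,0],
    [-0.06,0,0,0],
    [-0.09,0,0,0],
    [-0.11,0,0,0],
    [-0.12,0,0,0],
    [-0.12,0,0,0]
  ]
}}

```text
t: 6.6
tcp_pos: [0.4634, -0.0062, 0.1365]
tool_rot: [0.513, 0.485, -0.512, 0.489]
force: [-0.7, -0.5, -1.4]
finger_gap: 0.393
```

Run:
```python
from h import *
st=manip.sense(); print(st['t'],st['tcp_pos'],st['tool_rot'],st['force'],st['finger_gap'])
for n in ['side','scene']:
    s=snapshot(n); save(s,n+'3'); u=cloud(s).reshape(-1,3)
    im=s['image']
s=snapshot('side'); u=cloud(s); cv2.imwrite('pics/side3c.png',cv2.resize(s['image'][60:260,200:460],None,fx=3,fy=3))
from scipy.spatial.transform import Rotation as R
M=R.from_quat(st['tool_rot']).as_matrix(); print(M.T@(np.array([.675,.166,st['tcp_pos'][2]])-st['tcp_pos']))
```

```text
6.6 [ 0.46339494 -0.00617828  0.13654274] [ 0.51348287  0.48514533 -0.51190117  0.48880112] [-0.74244772 -0.51456459 -1.41888344] 0.39279674691679406
[ 0.00071643  0.20246969 -0.18283209]
```

View pics/side3c.png

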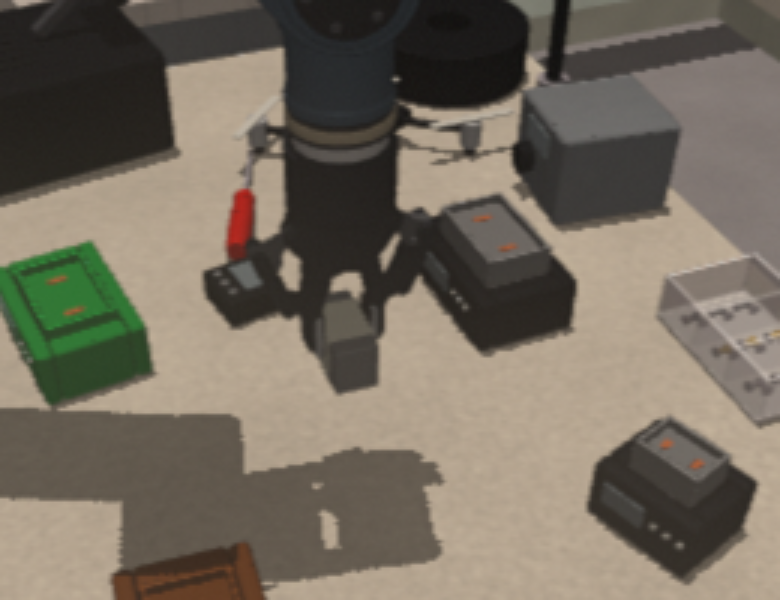

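The pack is held level, with its underside at about 121 mm. The raised tray is visible behind it. I'll carry it over the tray.

>>> {"api": "play_rows", "payload": {
  "series": [
    [0,0.015,-0.014,0],
    [0,0.04,-0.036,-1],
    [0,0.07,-0.063,-2],
    [0,0.1,-0.09,-3],
    [0,0.13,-0.117,-4],
    [0,0.155,-0.14,-4.5],
    [0,0.178,-0.16,-4.5],
    [0,0.193,-0.174,-4.5],
    [0,0.202,-0.182,-4.5],
    [0,0.2025,-0.183,-4.5],
    [0,0.2025,-0.183,-4.5]
  ]
}}

```text
t: 7.85
tcp_pos: [0.6722, 0.1663, 0.1321]
tool_rot: [0.492, 0.507, -0.494, 0.506]
force: [-0.9, 0.1, -1.2]
finger_gap: 0.393
```

Run:
```python
from h import *
st=manip.sense(); print(st['t'],st['tcp_pos'],st['tool_rot'],st['force'],st['finger_gap'])
a=snapshot('scene'); b=snapshot('side')
c=np.hstack([cv2.resize(a['image'][200:400,220:390],(395,465)),cv2.resize(b['image'][60:200,300:440],(395,465))]); cv2.imwrite('pics/c4.png',c)
```

```text
7.85 [0.6722458  0.16628795 0.13214575] [ 0.49178324  0.50742071 -0.49446658  0.50613859] [-0.9197168   0.07908884 -1.22151676] 0.3933755673815487
```

View pics/c4.png

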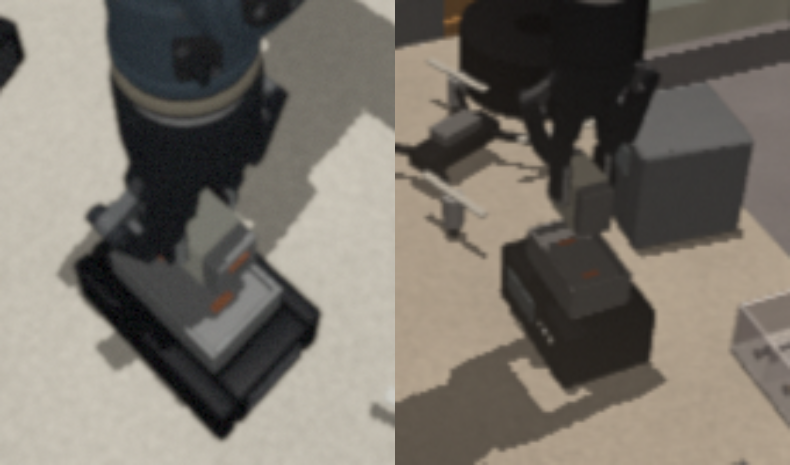

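Both views show the pack lengthwise over the tray. Lower gently.

>>> {"api": "play_rows", "payload": {
  "series": [
    [0.008,0.003,0,0],
    [0.018,0.003,0,0],
    [0.026,0.003,0,0],
    [0.032,0.003,0,0],
    [0.036,0.003,0,0],
    [0.038,0.003,0,0],
    [0.038,0.003,0,0]
  ]
}}

```text
t: 8.65
tcp_pos: [0.6751, 0.1658, 0.0948]
tool_rot: [0.492, 0.507, -0.494, 0.506]
force: [0.4, 1.0, -0.8]
finger_gap: 0.391
```

Run:
```python
from h import *
st=manip.sense(); print(st['t'],st['tcp_pos'],st['force'],st['finger_gap'])
a=snapshot('scene'); b=snapshot('side'); 
for n,s in (('scene',a),('side',b)):
    u=cloud(s).reshape(-1,3)
    k=(abs(u[:,0]-.675)<.05)&(abs(u[:,1]-.166)<.08)&(u[:,2]>.075)&(u[:,2]<.09)
    print(n,k.sum(),np.percentile(u[k][:,2],[10,50,90]))
c=np.hstack([cv2.resize(a['image'][200:400,220:390],(395,465)),cv2.resize(b['image'][60:200,300:440],(395,465))]); cv2.imwrite('pics/c5.png',c)
```

```text
8.65 [0.6750529  0.16582824 0.09477649] [ 0.37579664  0.99200755 -0.84989614] 0.3908376099825685
scene 450 [0.07569017 0.08103383 0.08446673]
side 190 [0.07610146 0.07920834 0.08675555]
```

View pics/c5.png

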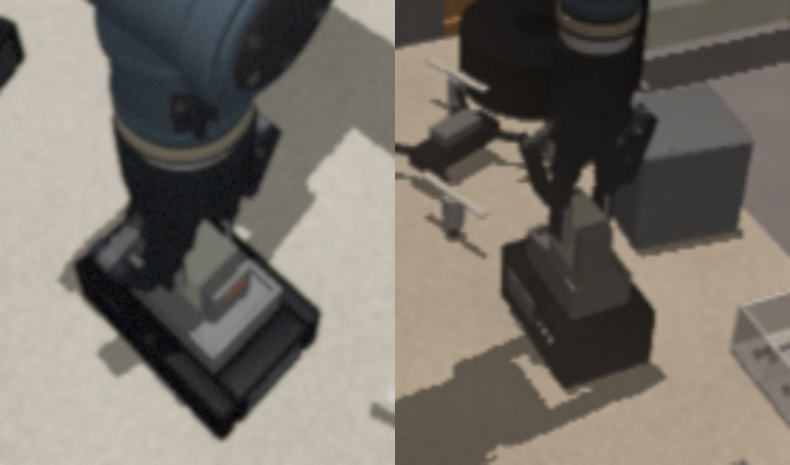

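>>> {"api": "play_rows", "payload": {
  "series": [
    [0.002,0,0,0],
    [0.004,0,0,0],
    [0.005,0,0,0],
    [0.006,0,0,0],
    [0.006,0,0,0]
  ]
}}

```text
t: 9.25
tcp_pos: [0.6753, 0.1659, 0.0891]
tool_rot: [0.492, 0.507, -0.494, 0.506]
force: [1.1, 0.2, -0.7]
finger_gap: 0.39
```

>>> {"api": "play_rows", "payload": {
  "series": [
    [0.001,0,0,0],
    [0.002,0,0,0],
    [0.002,0,0,0]
  ]
}}

```text
t: 9.55
tcp_pos: [0.6755, 0.1659, 0.0878]
tool_rot: [0.492, 0.507, -0.494, 0.506]
force: [-1.7, -0.2, 2.9]
finger_gap: 0.39
```

Contact: the wrist force rose by about 3.6 N at the expected height. Release and rise straight up.

>>> {"api": "play_rows", "payload": {
  "series": [
    [0,0,0,0],
    [0,0,0,0],
    [0,0,0,0],
    [-0.005,0,0,0],
    [-0.02,0,0,0],
    [-0.05,0,0,0],
    [-0.08,0,0,0],
    [-0.08,0,0,0]
  ],
  "claw": 65
}}

```text
t: 10.35
tcp_pos: [0.6795, 0.1665, 0.1746]
tool_rot: [0.496, 0.504, -0.491, 0.509]
force: [0.4, 0.5, 0.3]
finger_gap: 0.652
```

Run:
```python
from h import *
st=manip.sense(); print(st['t'],st['tcp_pos'],st['force'],st['finger_gap'])
a=snapshot('scene'); b=snapshot('side'); 
for n,s in (('scene',a),('side',b)):
    u=cloud(s).reshape(-1,3)
    for lo,hi in((.076,.088),(.105,.122)):
        k=(abs(u[:,0]-.675)<.05)&(abs(u[:,1]-.166)<.08)&(u[:,2]>lo)&(u[:,2]<hi)
        print(n,k.sum(),np.percentile(u[k][:,2],[10,50,90]),cv2.minAreaRect((u[k][:,:2]*1000).astype(np.float32)))
c=np.hstack([cv2.resize(a['image'][200:400,220:390],(395,465)),cv2.resize(b['image'][60:200,300:440],(395,465))]); cv2.imwrite('pics/c6.png',c)
```

```text
10.35 [0.67949202 0.16645383 0.17463174] [0.39502508 0.54448457 0.25519107] 0.6522908077053847
scene 638 [0.07812498 0.08121668 0.08342662] ((675.9281616210938, 166.6128692626953), (64.56407928466797, 100.00157165527344), 1.1624751091003418)
scene 1019 [0.1118111  0.11369342 0.11502982] ((674.4952392578125, 167.03921508789062), (35.75475311279297, 71.7056655883789), 1.1022170782089233)
side 185 [0.07705902 0.07959674 0.08547004] ((672.0602416992188, 164.93699645996094), (66.33977508544922, 103.90100860595703), 3.2698898315429688)
side 223 [0.10776526 0.11112746 0.11283255] ((670.7542114257812, 164.94155883789062), (36.29905319213867, 74.8721923828125), 2.548335313796997)
```

View pics/c6.png

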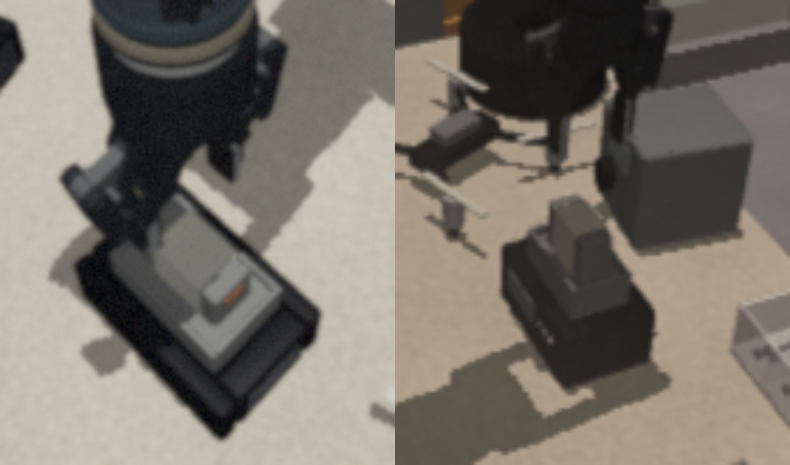

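The pack is centred in the raised tray: its top is 113 mm, rim 81 mm, and the centres agree within 2 mm. Now I'll shut the fingers and press on top.

>>> {"api": "play_rows", "payload": {
  "series": [
    [0,-0.005,0,0],
    [0,-0.005,0,0],
    [0,-0.005,0,0],
    [0,-0.005,0,0],
    [0,-0.005,0,0],
    [0.02,-0.005,0,0],
    [0.04,-0.005,0,0],
    [0.05,-0.005,0,0],
    [0.053,-0.005,0,0],
    [0.053,-0.005,0,0]
  ],
  "claw": 0
}}

```text
t: 11.45
tcp_pos: [0.6715, 0.1659, 0.1167]
tool_rot: [0.493, 0.506, -0.493, 0.507]
force: [0.0, 0.4, -0.6]
finger_gap: 0.0
```

>>> {"api": "play_rows", "payload": {
  "series": [
    [0.004,0,0,0],
    [0.008,0,0,0],
    [0.012,0,0,0],
    [0.017,0,0,0],
    [0.022,0,0,0],
    [0.026,0,0,0],
    [0.029,0,0,0],
    [0.031,0,0,0],
    [0.032,0,0,0],
    [0.032,0,0,0]
  ]
}}

```text
t: 12.45
tcp_pos: [0.6729, 0.166, 0.0881]
tool_rot: [0.494, 0.505, -0.492, 0.508]
force: [-2.6, -0.7, 11.3]
finger_gap: 0.0
```

>>> {"api": "play_rows", "payload": {
  "series": [
    [0.001,0,0,0],
    [0.002,0,0,0],
    [0.003,0,0,0]
  ]
}}

```text
t: 12.75
tcp_pos: [0.673, 0.1661, 0.0881]
tool_rot: [0.494, 0.505, -0.492, 0.508]
force: [-5.0, -1.1, 16.8]
finger_gap: 0.001
```

Bottom stop reached: height unchanged and force up to 17 N. Lift off.

>>> {"api": "play_rows", "payload": {
  "series": [
    [-0.01,0,0,0],
    [-0.03,0,0,0],
    [-0.06,0,0,0],
    [-0.09,0,0,0],
    [-0.1,0,0,0],
    [-0.1,0,0,0],
    [-0.1,0,0,0],
    [-0.1,0,0,0]
  ]
}}

```text
t: 13.55
tcp_pos: [0.6712, 0.166, 0.1859]
tool_rot: [0.493, 0.506, -0.493, 0.507]
force: [0.9, 0.2, -0.8]
finger_gap: 0.0
```

Run:
```python
from h import *
st=manip.sense(); print(st['t'],st['tcp_pos'],st['force'],st['finger_gap'])
a=snapshot('scene'); b=snapshot('side'); save(a,'scene7')
for n,s in (('scene',a),('side',b)):
    u=cloud(s).reshape(-1,3)
    for lo,hi in((.059,.07),(.085,.105),(.105,.125)):
        k=(abs(u[:,0]-.675)<.05)&(abs(u[:,1]-.166)<.08)&(u[:,2]>lo)&(u[:,2]<hi)
        if k.sum()>5: print(n,k.sum(),np.percentile(u[k][:,2],[10,50,90]),cv2.minAreaRect((u[k][:,:2]*1000).astype(np.float32)))
    W=cloud(s); p=(198,212) if n=='scene' else (428,211)
    print('small',W[p[1],p[0]])
c=np.hstack([cv2.resize(a['image'][170:400,150:390],(395,400)),cv2.resize(b['image'][90:260,300:470],(395,400))]); cv2.imwrite('pics/c7.png',c)
```

```text
13.55 [0.67118197 0.16602182 0.18589203] [ 0.90833614  0.23845935 -0.84401596] 0.00022767560569128312
scene 638 [0.06102394 0.06392869 0.06581044] ((675.6431884765625, 159.7739715576172), (65.7051773071289, 113.24163055419922), 1.5687146186828613)
scene 1109 [0.09356839 0.0962154  0.0975328 ] ((674.8419189453125, 166.96034240722656), (35.154579162597656, 71.98280334472656), 2.1109976768493652)
small [ 0.67690241 -0.13089008  0.07444629]
side 162 [0.05978257 0.06211442 0.06745616] ((672.0908813476562, 165.4691162109375), (64.26628875732422, 102.76180267333984), 1.4169896841049194)
side 236 [0.08900546 0.09362475 0.09530035] ((670.7281494140625, 164.50442504882812), (34.94127655029297, 73.2212905883789), 2.0107104778289795)
small [ 0.67942886 -0.14685377  0.07273824]
```

View pics/c7.png

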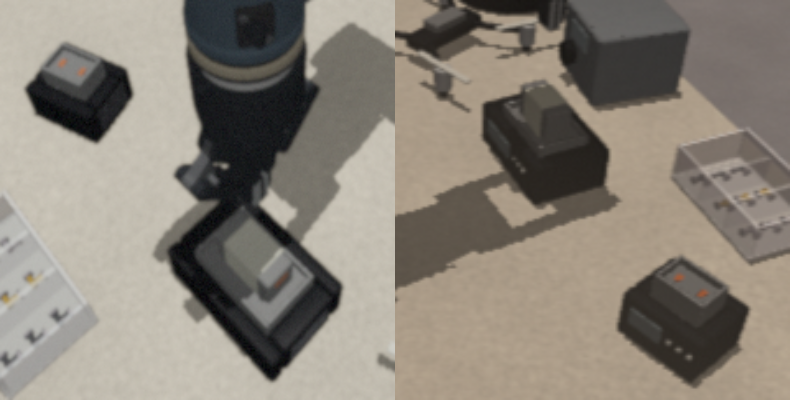

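The pictures show the cradle locked low (rim 63 mm, pack top 95 mm) with the pack upright and centred. The small cradle's floor is still at 73 mm, so it is raised. The arm is clear, so I'll hand in.

```bash
python3 -c "
from station import manip
print(manip.sign_off())"
```

```text
the job is handed in; nothing more can be done
None
```

The big pack is standing in the larger dock's cradle, which is locked low again. I handed the job in at about 13.7 s; the hand-in gives no verdict.

- **What I did:** I pressed the larger dock's cradle to its bottom stop and it sprang up (floor measured at 74 mm). I set the gripped pack on the raised floor until I felt contact, then let go. I then pressed the pack down to the stop with shut fingers (about 17 N) and lifted clear.
- **Last checks:** The cradle rim is at 62–64 mm (63 mm expected when locked). The pack top is at 94–96 mm (95 mm expected). The pack is upright and within about 2 mm of the tray's centre, lengthwise to about 1°. The small dock's floor is at 73–74 mm, so still raised. The arm is well clear of everything.
- **Disagreements:** The scene and side cameras differ by 2–4 mm, mainly in x, which is within or close to their calibration accuracy. In the last scene picture, the tray outline was skewed along y, probably by other points at the same height. I used the dock outline and the side view for the centre instead. No check failed.

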